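# Shut and bolt the control enclosure

## Task

Gently close the open lid of the metal enclosure. Then push the red-knobbed bolt across into the yellow keeper until its tip is fully home against the rubber buffer hidden in there, press it firmly but gently there for about a second (about 10 N on the buffer, never ramming the keeper), let go and leave everything bolted. Leave the tools and parts lying around alone.

Things in the scene. Friction and masses are not known exactly. Their poses are not given: they have to be found in the camera images.
- case: galvanised enclosure lying on its back, fixed; 240 (its x) by 320 (its y, -150 to +170) by 90 mm high. Origin: on the bench, under its middle. Its -x side (nearer the robot) is where the lid opens; the lid covers the top from y = -150 to +90 mm, a fixed strip 76 mm wide (top 90 mm above the bench) covers the rest and carries the keeper.
- lid (a joint): lid angle in rad: 0 shut, level with the fixed strip (hard stop), grows as the free edge lifts. It starts at 0.5 to 0.95. The hinge is stiff, so the lid stays where it is left; about 2 to 8 N down near the free edge closes it. When shut its top face is 90 mm above the bench, flat 232 by 240 mm sheet 4 mm thick.
- lid_hinge (a point): a point on the hinge line, 88 mm above the bench; the hinge line runs along the case's y, at x = +115 mm in the case frame.
- lid_edge (a point): middle of the lid's free edge, on its top face, 235 mm from the hinge line. The top face 0 to 30 mm from the free edge is bare and may be pushed anywhere along it.
- bolt: steel sliding bolt on the lid's outer face, 175 mm from the hinge line: a rod 12 mm thick, from y = -106 to +85 mm, with a red knob. Slides along its own +y (the case's +y) to the keeper, travel 64 mm, steady drag 4 N, stays where left; starts 0 to 8 mm forward of fully back. Origin: on the rod's axis under the knob, 12 mm above the lid's top face.
- bolt_tip (a point): the rounded tip's foremost point, on the rod's axis; at the start it is 14 to 22 mm short of the keeper's mouth when the lid is shut.
- bolt_knob (a point): centre of the top of the red knob, an upright post 14 mm in diameter, 40 mm above the rod's axis (52 mm above the lid's top face). Two dark guides, 10 mm long, 26 mm wide, 21 mm high over the lid's face, stand 85 mm behind and 77 mm ahead of where the knob's axis is with the bolt fully back; between them only the rod (18 mm high) is in the way.
- keeper: yellow block 40 x 50 x 27 mm, fixed on the strip, with a 17 x 17 mm pocket open to the bolt; in line with it only when the lid is fully shut. Origin: centre of the pocket's mouth; +y runs into it. Inside, 12 to 34 mm from the mouth (varies, unseen), is a rubber buffer, about 8 N per mm: the bolt is home when it bears on it. Over 20 N from bolt on keeper or buffer damages it.
- screwdriver: loose yellow-handled screwdriver lying on the bench; to be left alone
- pliers: loose pliers with one yellow and one black handle, about 125 mm long, lying on the bench; to be left alone
- busbar: loose copper bar 120 x 22 mm on two red posts, 25 mm high, standing on the bench; to be left alone
- screw_jar: loose clear jar with a blue cap, 56 mm across, 70 mm high; to be left alone
- relay: loose grey and black relay, 60 x 45 mm, 64 mm high; to be left alone
- carton: loose cardboard carton, 85 x 60 x 50 mm; to be left alone
- gland: loose black cable gland, 32 mm across, 26 mm high, standing on the enclosure's fixed top strip, at the strip's end nearest the hinge side; to be left alone

How it is judged (in metres and radians):
On the way, in this order (a step that is already met when the one before it is completed fails the run):
1. the lid is shut while the bolt is still out of the keeper (value of joint lid below 0.02 rad and y of bolt_tip in the frame of keeper below 0 m), for 0.2 s.
2. the bolt, inside the keeper with the lid shut, is pressed home on the buffer with 5 to 18 N for 0.5 s (value of joint lid below 0.02 rad and y of bolt_tip in the frame of keeper above 0.01 m and z of bolt_tip in the frame of keeper between -0.006 and 0.006 m and contact force between bolt and keeper between 5 and 18 N), for 0.5 s.
At the end, for the whole second after the job is handed in: lid shut within 0.02 rad; bolt tip at least 10 mm inside the keeper's mouth and within 6 mm of the pocket's mid height, at rest and still touching the buffer (over 0.3 N) (value of joint lid below 0.02 rad and y of bolt_tip in the frame of keeper above 0.01 m and z of bolt_tip in the frame of keeper between -0.006 and 0.006 m and contact force between bolt and keeper above 0.3 N and linear speed of bolt below 0.01 m/s).
It fails at once if bolt and keeper or buffer press each other with more than 20 N (contact force between bolt and keeper above 20 N).
It fails at once if the lid is slammed (closing faster than 2.5 rad/s) (velocity of joint lid below -2.5 rad/s).
It fails at once if a bystander is moved by more than 25 mm (distance of any of screwdriver, pliers, busbar, screw_jar, relay, carton, gland from where it was at the start of the episode above 0.025 m).
It also fails if it takes over 70 s, if anything falls off the work surface, if the arm or the gripper's body presses on something with over 40 N, if the wrist force passes 120 N, or if a joint passes its speed limit or range.

## Robot

A 7-joint arm with a two-finger parallel gripper is mounted at the origin on the work surface. World frame = base frame: x ahead of the robot, y to its left, z up, the work surface at z = 0. Lengths are in mm, angles in degrees, forces in N, time in s.
With the tool pointing down it reaches from about 425 to 875 mm from the base axis. Payload 8.4 kg.
Tool frame: the origin (TCP) lies midway between the tips of the shut fingers; the grasp point (between the pads) lies 19 mm behind it; z points along the fingers, y is the direction in which the jaws open and shut (so a half turn about z gives the same grasp; the last joint's range is limited). The gripper opens to 85 mm and grips with 20 to 120 N. Pads are 22 mm wide; open, the fingers measure 114 mm over their backs; the gripper's body (76 mm by 85 mm) begins 54 mm behind the grasp point. The pads swing forward as they close: fully open they stand 13 mm farther back than shut.
Start: joints at [-74.267, 19.091, 2.286, 83.961, -0.768, 76.965, -3.352], TCP at [237.35, 605.086, 231.308] pointing down, gripper open.
Joint ranges: [-147.57, 147.57], [-21.85, 119.76], [-74.77, 79.35], [14.55, 137.4], [-85.83, 265.84], [4.83, 119.75], [-152.11, 152.11]. Speed limits (degrees/s): [127.2, 127.2, 159.86, 159.86, 180, 180, 180].

## Interface

Orientations are given as [roll, pitch, yaw] about the fixed x, y, z axes, in that order (R = Rz(yaw) Ry(pitch) Rx(roll)).
In Python, from bench import robot gives the robot as it stands. Calls block until the motion is done:
- robot.move_ptp(position, orientation): joint-space move of the TCP to a pose.
- robot.line_to(position, feed=150, orientation=None, stop_force=None): straight line of the TCP; orientation=None keeps the orientation; feed is the mean speed in mm/s. With stop_force (N) it stops when the force on the tool has changed by that much, and returns True; else False.
- robot.movej(angles): joint-space move.
- robot.grip(opening, strength=None): finger opening in mm; strength is the grip in N (None keeps the last); returns when the fingers have stopped.
- robot.hold(seconds).
- robot.inverse_kinematics(position, orientation): joint angles nearest the present ones, or None.
- robot.grab_frame(name): name is "scene" or "side" or "wrist"; returns the picture (384x512x3 uint8, red, green, blue); there is no depth.
- robot.camera_info(name): a dict with "fovy" (degrees; the focal length in pixels is half the picture's height over the tangent of half this angle, whatever the lens; pixels are square), "cx", "cy" (the principal point, pixels), "eye" and "orientation" of the camera in the world. Camera axes: x right, y down, z forward; pixel columns grow to the right and rows downward; lengths in mm; the calibration is good to about 2 mm. A picture is of the moment at which its call begins: read the wrist's pose just before it. camera_info takes no time and is no camera call; for the wrist camera it gives the pose at the moment of the call.
A pose or a line that the arm cannot do raises robot.MotionError and nothing moves.
- robot.close_job(): hands the job in, once; it reports no verdict.
Readings, each from a call of its own:
- robot.get_clock(): time.
- robot.get_q(): joint angles.
- robot.get_qvel(): joint speeds.
- robot.get_tau(): joint torques, N m.
- robot.get_tool_pos(): TCP position.
- robot.get_eef_rot(): TCP orientation.
- robot.get_wrist_force(): force on the tool from outside, world axes, zero at the start.
- robot.get_wrist_torque(): the same for the moment, N m.
- robot.get_grip_width(): finger opening in mm.
Only numpy, scipy, OpenCV 4.12 (cv2) and the standard library are available. Lean on these libraries where they do the work, as an engineer would, in place of code of your own. Each camera call takes 0.05 s, during which the arm holds its last target.

## Working session

There is one attempt and no reset: what is moved stays moved. The work goes in short steps, each a Python script; the robot and the scene stay as the last script left them, time stands still between calls to the robot, and variables do not carry over. Pictures are saved under pics/ and viewed, and the job is handed in when it is done.

```bash
ls; mkdir -p pics
python3 - <<'E'
from bench import robot
import cv2
for n in ["scene","side","wrist"]:
    print(n,robot.camera_info(n))
    im=robot.grab_frame(n)
    cv2.imwrite(f"pics/{n}0.png",cv2.cvtColor(im,cv2.COLOR_RGB2BGR))
print(robot.get_clock(),robot.get_tool_pos(),robot.get_eef_rot(),robot.get_wrist_force(),robot.get_grip_width())
E
```

```text
pics
scene {'fovy': 51.52104827431255, 'cx': 252.78400560711245, 'cy': 199.12317845529594, 'eye': array([1188.5893329 , -295.95900322, 1372.20586237]), 'orientation': array([-150.48480568,    0.29770672,   66.56199954])}
side {'fovy': 53.478181270636675, 'cx': 255.2423150662503, 'cy': 195.8910324508592, 'eye': array([ 447.41077493, 1127.00667899,  804.32305084]), 'orientation': array([-121.18131515,    0.22160964, -175.90928794])}
wrist {'fovy': 58.16548997737796, 'cx': 254.59012777478165, 'cy': 192.54088015429926, 'eye': array([162.10872194, 635.12884229, 374.06704542]), 'orientation': array([1.61693823e+02, 6.25069820e-02, 6.85497183e+01])}
0.15 [237.25265651 604.79239502 230.61546678] [-1.79930042e+02  5.69576506e-03  1.58581563e+02] [ 0.14445044  0.59061306 -0.03938209] 85.2801995966163
```

View pics/scene0.png

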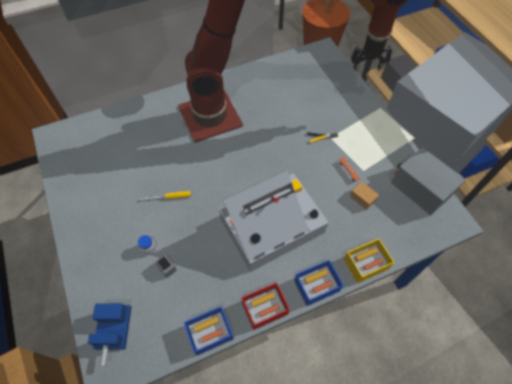

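View pics/side0.png

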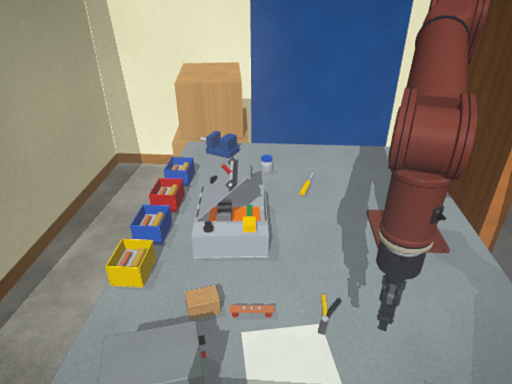

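View pics/wrist0.png

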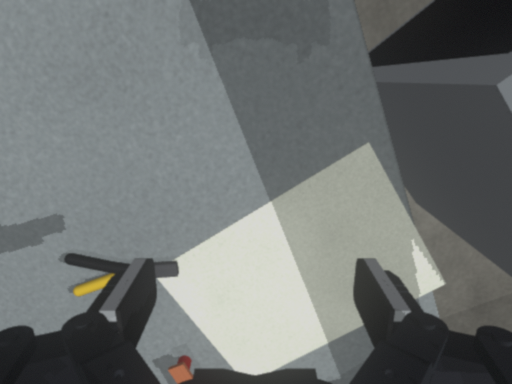

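Run:
```python
import cv2
a=cv2.imread('pics/scene0.png')[155:275,205:345]; cv2.imwrite('pics/sc_crop.png',cv2.resize(a,None,fx=5,fy=5,interpolation=cv2.INTER_CUBIC))
a=cv2.imread('pics/side0.png')[145:265,180:300]; cv2.imwrite('pics/si_crop.png',cv2.resize(a,None,fx=5,fy=5,interpolation=cv2.INTER_CUBIC))
```

```text
(no output)
```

View pics/sc_crop.png

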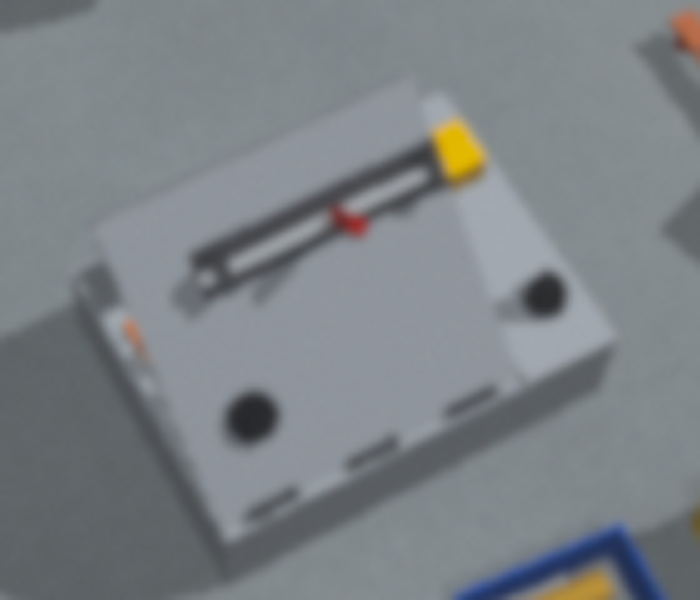

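View pics/si_crop.png

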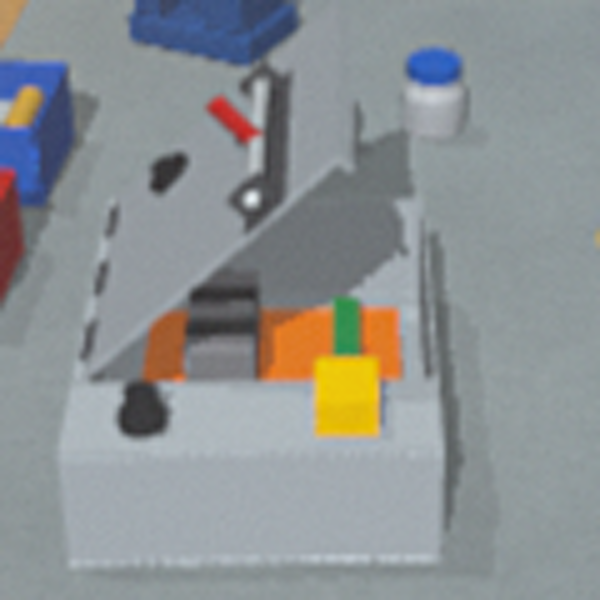

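```bash
cat > h.py <<'E'
import numpy as np, cv2
from scipy.spatial.transform import Rotation as Ro
def cam(ci):
    f=192/np.tan(np.radians(ci['fovy']/2)); R=Ro.from_euler('xyz',ci['orientation'],degrees=True).as_matrix()
    return f,ci['cx'],ci['cy'],np.array(ci['eye']),R
def ray(ci,p):
    f,cx,cy,e,R=cam(ci); d=R@np.array([(p[0]-cx)/f,(p[1]-cy)/f,1]); return e,d/np.linalg.norm(d)
def onz(ci,p,z):
    e,d=ray(ci,p); return e+d*(z-e[2])/d[2]
def onpl(ci,p,p0,n):
    e,d=ray(ci,p); return e+d*(np.dot(p0-e,n)/np.dot(d,n))
def proj(ci,X):
    f,cx,cy,e,R=cam(ci); c=(np.asarray(X)-e)@R; return np.array([cx+f*c[0]/c[2],cy+f*c[1]/c[2]])
def tri(a,p,b,q):
    e1,d1=ray(a,p);e2,d2=ray(b,q)
    A=np.stack([d1,-d2],1); t=np.linalg.lstsq(A,e2-e1,rcond=None)[0]
    x,y=e1+d1*t[0],e2+d2*t[1]; return (x+y)/2,np.linalg.norm(x-y)
E
python3 - <<'E'
from bench import robot
from h import *
np.set_printoptions(precision=1,suppress=True)
S=robot.camera_info('scene');D=robot.camera_info('side')
P={k:onz(S,(205+x/5,155+y/5),90) for k,(x,y) in dict(c=(615,342),a=(440,92),h=(228,540)).items()}
Q={k:onz(D,(180+x/5,145+y/5),90) for k,(x,y) in dict(c=(62,455),a=(440,450)).items()}
print(P,Q)
print(np.linalg.norm(P['c']-P['a']),np.linalg.norm(P['c']-P['h']),np.linalg.norm(Q['c']-Q['a']))
for n,img in (('scene',S),('side',D)):
    im=cv2.imread(f'pics/{n}0.png');hsv=cv2.cvtColor(im,cv2.COLOR_BGR2HSV)
    for nm,lo,hi in (('yel',(20,150,120),(32,255,255)),('red',(0,170,100),(6,255,255)),('red2',(174,150,80),(180,255,255))):
        m=cv2.inRange(hsv,lo,hi); k,l,st,c=cv2.connectedComponentsWithStats(m)
        print(n,nm,[(st[i].tolist(),c[i].round(1).tolist()) for i in range(1,k) if st[i][4]>8])
E
```

```text
{'c': array([719.2, 193.4,  90. ]), 'a': array([477.6, 173.4,  90. ]), 'h': array([ 745.6, -119.3,   90. ])} {'c': array([710.9, 201. ,  90. ]), 'a': array([478.3, 180.4,  90. ])}
242.37519632709666 313.80135781937156 233.5205713312484
scene yel [([310, 135, 16, 7, 44], [318.2, 138.0]), ([292, 180, 9, 11, 73], [296.1, 185.0]), ([165, 191, 25, 7, 125], [177.7, 194.5]), ([347, 240, 46, 39, 218], [369.9, 258.9]), ([357, 249, 20, 11, 89], [366.2, 253.9]), ([306, 271, 20, 11, 92], [315.7, 275.9]), ([252, 293, 22, 13, 104], [262.4, 299.1]), ([195, 318, 23, 13, 110], [206.2, 323.7])]
scene red [([243, 297, 3, 5, 9], [243.8, 298.9]), ([267, 308, 21, 13, 33], [279.2, 314.4]), ([257, 321, 9, 5, 11], [261.0, 323.0])]
scene red2 []
side yel [([182, 163, 6, 7, 23], [184.5, 166.0]), ([300, 181, 10, 15, 78], [304.5, 187.7]), ([169, 185, 8, 9, 35], [172.5, 189.1]), ([153, 213, 10, 12, 63], [157.6, 218.7]), ([243, 216, 13, 16, 204], [248.9, 223.5]), ([106, 239, 49, 48, 1537], [131.1, 263.9]), ([322, 294, 5, 21, 80], [323.9, 304.5])]
side red [([222, 165, 9, 8, 26], [225.8, 168.3]), ([158, 179, 24, 16, 139], [170.1, 182.5]), ([149, 193, 28, 17, 262], [163.1, 199.8]), ([233, 313, 4, 4, 12], [234.3, 314.5])]
side red2 [([171, 179, 12, 2, 12], [176.5, 179.1]), ([152, 204, 18, 1, 18], [160.5, 204.0])]
```

Run:
```python
from bench import robot
from h import *
robot.line_to([237,600,400])
print(robot.inverse_kinematics([480,30,400],[180,0,180]))
robot.move_ptp([480,30,400],[180,0,180])
S=robot.camera_info('wrist');im=robot.grab_frame('wrist')
np.save('w1.npy',S,allow_pickle=True); cv2.imwrite('pics/w1.png',im[:,:,::-1])
print(S,robot.get_tool_pos(),robot.get_clock())
for n in('scene','side'):cv2.imwrite(f'pics/{n}1.png',robot.grab_frame(n)[:,:,::-1])
```

```text
[-50.01926333  -6.01724939  37.87641391  90.98446205   3.69810346
  93.76392782  77.94694903]
{'fovy': 58.16548997737796, 'cx': 254.59012777478165, 'cy': 192.54088015429926, 'eye': array([399.32624949,  31.73781341, 543.51999133]), 'orientation': array([ 1.61695528e+02, -1.70967696e-03,  9.00520970e+01])} [480.0724249   31.02484714 399.93440402] 3.6917
```

View pics/w1.png

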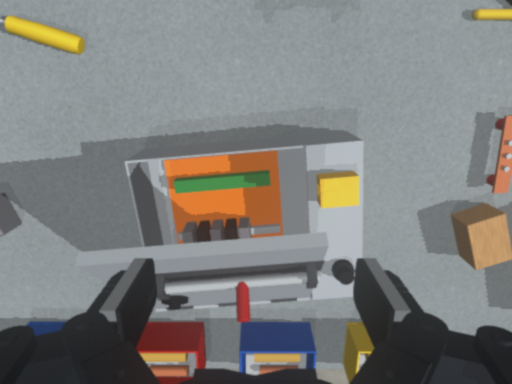

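Run:
```python
from h import *
np.set_printoptions(precision=1,suppress=True)
W=np.load('w1.npy',allow_pickle=True).item()
im=cv2.imread('pics/w1.png');hsv=cv2.cvtColor(im,cv2.COLOR_BGR2HSV)
m=cv2.inRange(hsv,(20,150,100),(32,255,255))
k,l,st,c=cv2.connectedComponentsWithStats(m)
print([(st[i].tolist(),c[i].round(1).tolist()) for i in range(1,k) if st[i][4]>30])
A=onz(W,(362,142),90);B=onz(W,(128,161),90)
print(A,B,np.linalg.norm(A-B))
cv2.imwrite('pics/w1c.png',cv2.resize(im[125:325,60:400],None,fx=2.3,fy=2.3,interpolation=cv2.INTER_CUBIC))
a=cv2.imread('pics/side1.png')[145:265,180:300]; cv2.imwrite('pics/si_crop1.png',cv2.resize(a,None,fx=5,fy=5,interpolation=cv2.INTER_CUBIC))
```

```text
[([476, 10, 36, 9, 317], [493.9, 14.0]), ([5, 16, 79, 37, 1339], [44.6, 34.2]), ([318, 176, 40, 31, 1133], [338.0, 190.8]), ([345, 323, 29, 57, 816], [357.0, 347.3])]
[479.  173.6  90. ] [ 504.9 -138.2   90. ] 312.856576637223
```

View pics/w1c.png

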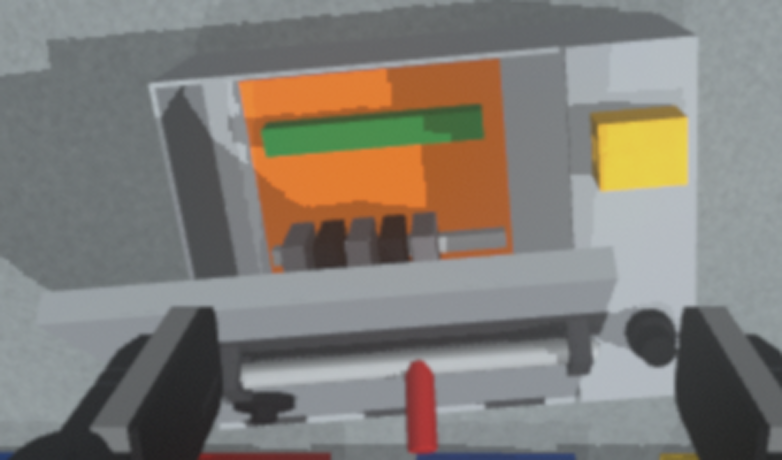

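View pics/si_crop1.png

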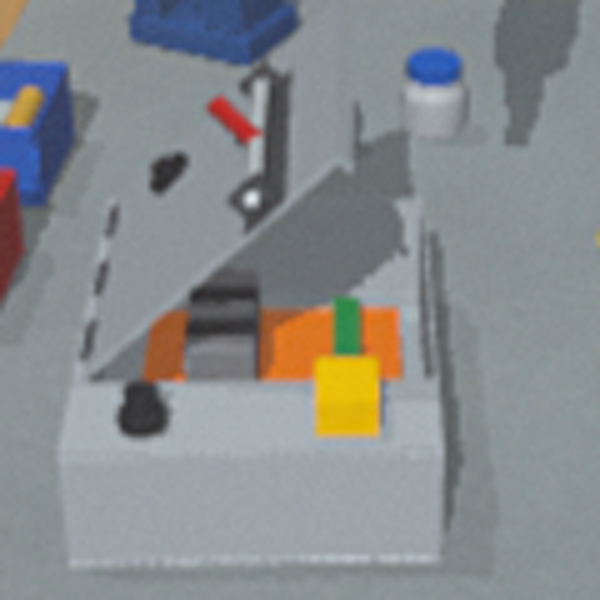

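```bash
cat >> h.py <<'E'
def case(O,yaw):
    R=Ro.from_euler('z',yaw,degrees=True).as_matrix()
    return lambda X: R.T@(np.asarray(X)-O), lambda x: O+R@np.asarray(x,float), R
E
python3 - <<'E'
from bench import robot
from h import *
np.set_printoptions(precision=1,suppress=True)
W=np.load('w1.npy',allow_pickle=True).item();S=robot.camera_info('scene');D=robot.camera_info('side')
O=np.array([612.3,17.7,0]); inv,fw,R=case(O,4.75)
print('keeper',inv(onz(W,(338,191),117)))
for p in [(318,176),(358,176),(358,206),(320,208)]: print(inv(onz(W,p,117)))
n=R[:,1]
def lid(ci,p,y):
    q=inv(onpl(ci,p,fw([0,y,0]),n)); print(q,'ang',np.arctan2(q[2]-88,115-q[0]),'len',np.hypot(q[2]-88,115-q[0]))
sc=lambda x,y:(205+x/5,155+y/5); sd=lambda x,y:(180+x/5,145+y/5); w=lambda x,y:(60+x/2.3,125+y/2.3)
lid(S,sc(415,82),90);lid(S,sc(95,235),-150);lid(D,sd(345,163),90)
lid(W,w(613,248),90);lid(W,w(605,285),90);lid(W,w(38,322),-150);lid(W,w(38,292),-150)
# knob: triangulate top
print('knob tri', )
for a in [(212,105),(215,102)]:
    for b in [(335,210),(362,228)]:
        X,r=tri(D,sd(*a),S,sc(*b)); print(a,b,inv(X),r)
E
```

```text
keeper [-63.7 128.3 117. ]
[-86.  102.9 117. ]
[-81.9 153.9 117. ]
[-40.7 154.4 117. ]
[-41.9 104.4 117. ]
[-52.8  90.  249.8] ang 0.767302720406896 len 233.08980417235918
[ -55.4 -150.   238.2] ang 0.7225041334696276 len 227.1574873492319
[-63.   90.  247.3] ang 0.7298721714082202 len 238.85031330283772
[-62.4  90.  235.4] ang 0.6933031086488286 len 230.59875773921289
[-33.7  90.  214.3] ang 0.7039621507524825 len 195.12081846502417
[ -57.8 -150.   255. ] ang 0.7683129863356121 len 240.28466116524632
[ -68.7 -150.   249.6] ang 0.7213061588814617 len 244.63766008000383
knob tri
(212, 105) (335, 210) [ 16.   -3.8 245.2] 18.779142201417596
(212, 105) (362, 228) [ 24.7   3.9 244.1] 1.532907563454512
(215, 102) (335, 210) [ 15.2  -4.4 246.4] 16.147865078520457
(215, 102) (362, 228) [ 23.9   3.3 245.4] 4.137788190393202
```

```bash
cat >> h.py <<'E'
O=np.array([612.0,19.0,0]); YAW=4.75
inv,fw,RC=case(O,YAW)
E
python3 - <<'E'
from bench import robot
from h import *
np.set_printoptions(precision=2,suppress=True)
robot.grip(0,60); print(robot.get_grip_width())
y=-50; ori=[180,0,YAW-180]
def tcp(th,r=224): return fw([115-r*np.cos(th)+2*np.sin(th)+11,y,88+r*np.sin(th)+2*np.cos(th)])
th0=.735
p=tcp(th0); robot.move_ptp(p+[0,0,60],ori)
f0=robot.get_wrist_force(); print('f0',f0,robot.get_tool_pos())
hit=robot.line_to(p+[0,0,-25],feed=30,stop_force=3)
q=inv(robot.get_tool_pos()); f=robot.get_wrist_force()
print('hit',hit,q,'exp',inv(p),f-f0)
robot.hold(.2);print(robot.get_wrist_force()-f0)
cx=115-(q[0]-11);cz=q[2]-88
print('theta',np.arctan2(cz,cx)-2/np.hypot(cx,cz),'r',np.hypot(cx,cz),robot.get_clock())
for n in('side','wrist'):cv2.imwrite(f'pics/{n}2.png',robot.grab_frame(n)[:,:,::-1])
E
```

```text
0.4535997289582067
f0 [0.74 0.81 0.15] [577.29 -33.66 299.95]
hit False [-38.85 -49.99 214.69] exp [-38.83 -50.   239.7 ] [-0.65 -0.66  1.75]
[-1.57 -0.87  1.03]
theta 0.6456269463729141 r 207.90258838896634 8.4083
```

View pics/side2.png

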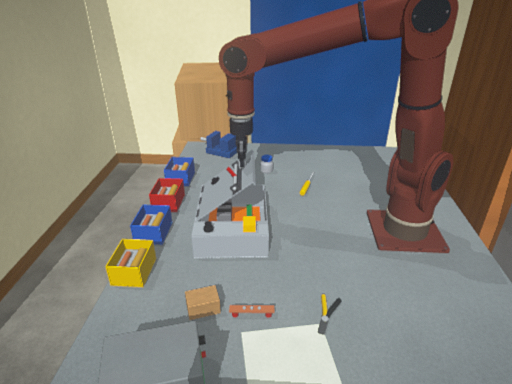

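Run:
```python
import cv2
a=cv2.imread('pics/side2.png')[110:260,180:300]; a=cv2.resize(a,None,fx=4,fy=4,interpolation=cv2.INTER_CUBIC)
b=cv2.imread('pics/wrist2.png')
cv2.imwrite('pics/s2c.png',a);
```

```text
(no output)
```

View pics/s2c.png

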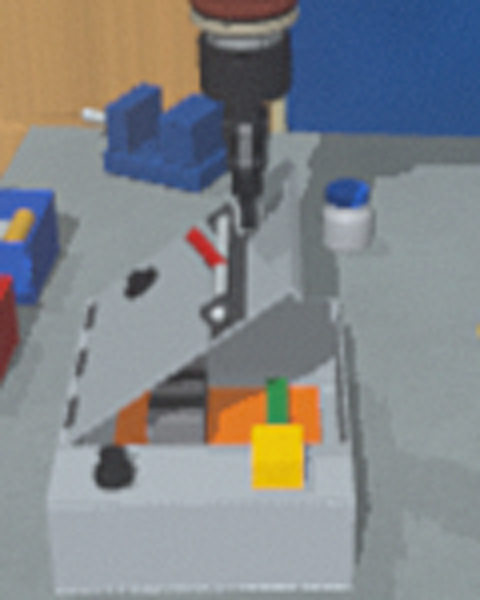

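View pics/wrist2.png

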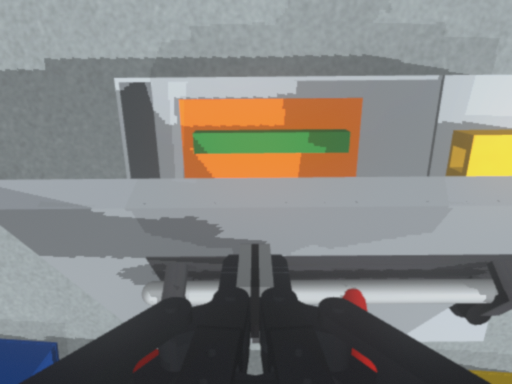

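Run:
```python
from bench import robot
from h import *
np.set_printoptions(precision=2,suppress=True)
y=-50
def tcp(th,r): return fw([115-r*np.cos(th)+2*np.sin(th)+11,y,88+r*np.sin(th)+2*np.cos(th)])
for th in np.linspace(.6,.06,8):
    r=np.interp(th,[.3,.645],[225,208])
    robot.line_to(tcp(th,r),feed=45)
    print(round(th,2),inv(robot.get_tool_pos()),robot.get_wrist_force(),round(robot.get_clock(),2))
```

```text
0.6 [-47.11 -49.86 207.87] [ 0.82  0.76 -0.65] 8.88
0.52 [-58.91 -49.9  196.38] [-0.25  0.62  0.3 ] 9.4
0.45 [-70.15 -49.96 183.47] [ 0.6   0.57 -0.74] 9.93
0.37 [-80.48 -49.93 169.45] [-0.31 -0.11  0.01] 10.47
0.29 [-89.33 -49.98 154.33] [ 0.26 -0.2   0.11] 11.01
0.21 [-93.72 -50.02 137.54] [-0.34  0.67  0.29] 11.54
0.14 [-96.9  -50.05 120.48] [-0.65 -0.38 -0.43] 12.07
0.06 [-98.78 -50.02 103.21] [-0.05  0.07 -0.1 ] 12.61
```

Run:
```python
from bench import robot
import cv2
for n in('side','wrist'):cv2.imwrite(f'pics/{n}3.png',robot.grab_frame(n)[:,:,::-1])
a=cv2.imread('pics/side3.png')[110:260,180:300]; a=cv2.resize(a,None,fx=4,fy=4,interpolation=cv2.INTER_CUBIC)
cv2.imwrite('pics/s3c.png',a);
```

```text
(no output)
```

View pics/s3c.png

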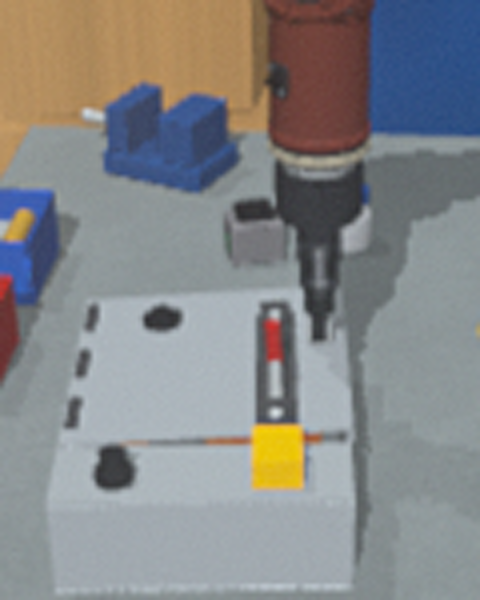

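View pics/wrist3.png

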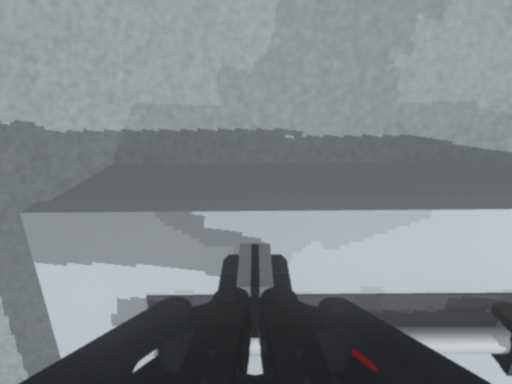

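Run:
```python
from bench import robot
from h import *
np.set_printoptions(precision=2,suppress=True)
p=robot.get_tool_pos()
print(robot.line_to([p[0],p[1],78],feed=15,stop_force=14))
for i in range(3):
    robot.hold(.15);print(robot.get_wrist_force(),robot.get_tool_pos())
q=robot.get_tool_pos()
robot.line_to([q[0],q[1],240],feed=120)
robot.move_ptp(fw([-60,-60,300]),[180,0,YAW+90])
W=robot.camera_info('wrist');cv2.imwrite('pics/w4.png',robot.grab_frame('wrist')[:,:,::-1]);np.save('w4.npy',W,allow_pickle=True)
for n in('side','scene'):cv2.imwrite(f'pics/{n}4.png',robot.grab_frame(n)[:,:,::-1])
a=cv2.imread('pics/side4.png')[150:260,180:300]; a=cv2.resize(a,None,fx=5,fy=5,interpolation=cv2.INTER_CUBIC)
cv2.imwrite('pics/s4c.png',a);print(robot.get_clock(),robot.get_q())
```

```text
True
[-2.66  0.63  9.81] [517.98 -38.97  90.11]
[-3.15 -0.15  8.66] [517.96 -38.98  90.11]
[-2.99  0.12  9.78] [517.96 -38.93  90.09]
17.0167 [-49.85   9.08  56.95  92.87  -7.67  82.23  12.6 ]
```

View pics/s4c.png

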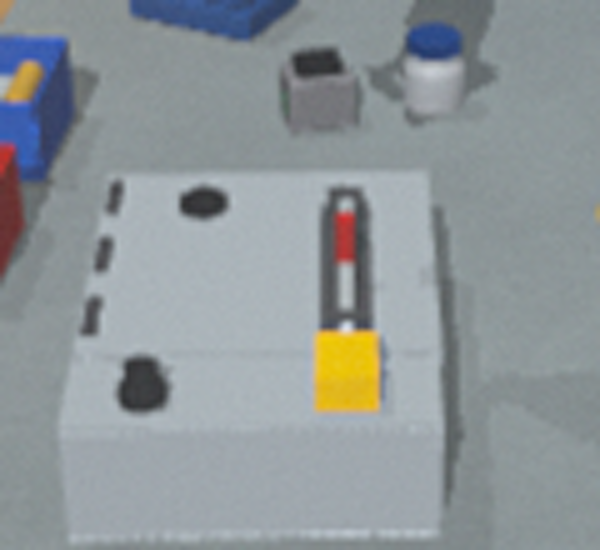

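View pics/w4.png

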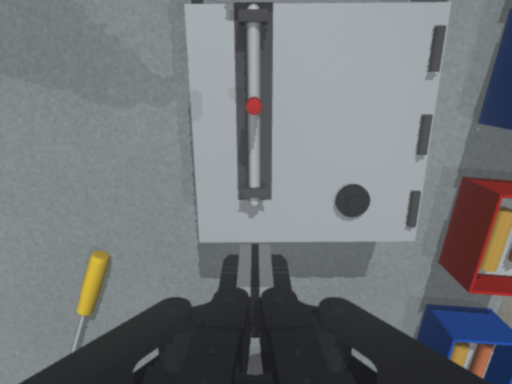

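Run:
```python
from bench import robot
from h import *
np.set_printoptions(precision=2,suppress=True)
W=np.load('w4.npy',allow_pickle=True).item();D=robot.camera_info('side')
im=cv2.imread('pics/w4.png');hsv=cv2.cvtColor(im,cv2.COLOR_BGR2HSV)
m=cv2.inRange(hsv,(0,150,60),(8,255,255))|cv2.inRange(hsv,(172,150,60),(180,255,255)); m[:,350:]=0;m[250:]=0
k,l,st,c=cv2.connectedComponentsWithStats(m); print(st[1:],c[1:])
print('knob',inv(onz(W,(253.5,106),142)))
print('tail',inv(onz(W,(255,205),104)),'rear guide',inv(onz(W,(255,194),111)),'front guide',inv(onz(W,(254,15),111)))
print('lid corners',inv(onz(W,(199,242),90)),inv(onz(W,(415,241),90)))
print('knob side',inv(onz(D,(180+345/5,150+212/5),142)))
```

```text
[[247  98  14  16 175]] [[253.43 105.68]]
knob [-61.26  -0.74 142.  ]
tail [ -59.84 -104.39  104.  ] rear guide [-59.87 -89.89 111.  ] front guide [-60.91  73.65 111.  ]
lid corners [-123.13 -154.24   90.  ] [ 121.   -152.79   90.  ]
knob side [-61.29   0.07 142.  ]
```

Run:
```python
from bench import robot
from h import *
np.set_printoptions(precision=2,suppress=True)
ori=[180,0,YAW+90]
robot.line_to(fw([-61,-45,200]),feed=150,orientation=ori)
robot.line_to(fw([-61,-45,119]),feed=80,stop_force=10)
robot.hold(.3)
def F(n=10):
    a=[]
    for _ in range(n): robot.hold(.02);a.append(robot.get_wrist_force())
    return RC.T@np.mean(a,0)
f0=F();print('f0',f0,inv(robot.get_tool_pos()))
h=robot.line_to(fw([-61,0,119]),feed=15,stop_force=9.5); print(h,inv(robot.get_tool_pos()),F(5)-f0,robot.get_clock())
```

```text
f0 [0.05 0.09 0.19] [-60.98 -44.97 119.06]
False [-61.05   0.02 118.98] [-1.26 -3.92  0.67] 22.7
```

Run:
```python
from bench import robot
from h import *
np.set_printoptions(precision=2,suppress=True)
def F(n=10):
    a=[]
    for _ in range(n): robot.hold(.02);a.append(robot.get_wrist_force())
    return RC.T@np.mean(a,0)
h=robot.line_to(fw([-61,45,119]),feed=8,stop_force=8); print(h,inv(robot.get_tool_pos()),robot.get_clock())
print(F(5),robot.get_clock(),inv(robot.get_tool_pos()))
cv2.imwrite('pics/w5.png',robot.grab_frame('wrist')[:,:,::-1])
cv2.imwrite('pics/s5.png',robot.grab_frame('side')[:,:,::-1])
a=cv2.imread('pics/s5.png')[150:260,180:300]; a=cv2.resize(a,None,fx=5,fy=5,interpolation=cv2.INTER_CUBIC)
cv2.imwrite('pics/s5c.png',a)
```

```text
True [-61.37  22.91 118.75] 25.7833
[ 0.33 -0.79  0.89] 25.8667 [-61.61  22.85 118.57]
```

View pics/w5.png

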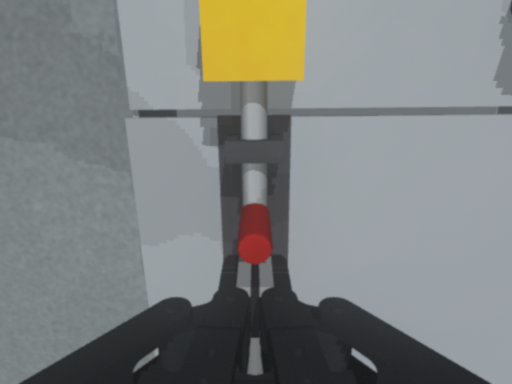

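View pics/s5c.png

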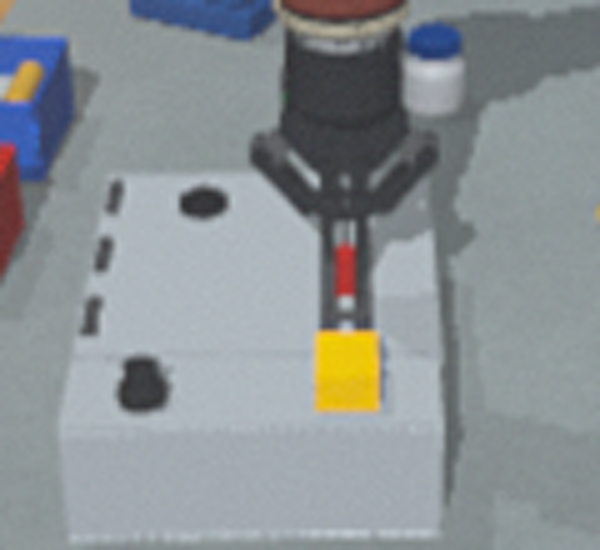

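Run:
```python
from bench import robot
from h import *
np.set_printoptions(precision=2,suppress=True)
W=robot.camera_info('wrist');D=robot.camera_info('side')
print('knob w',inv(onz(W,(255.5,249),142)),'side',inv(onz(D,(180+345/5,150+246/5),142)), inv(robot.get_tool_pos()))
for _ in range(6):
    print(RC.T@robot.get_wrist_force()); robot.hold(.02)
```

```text
knob w [-61.66  41.59 142.  ] side [-61.4   44.22 142.  ] [-62.04  22.65 118.34]
[-0.    0.14  0.04]
[-1.24 -0.01  0.33]
[-0.34 -0.25 -0.42]
[0.14 0.52 0.44]
[-0.03  0.34  0.72]
[-0.09 -0.62  0.31]
```

Run:
```python
from bench import robot
from h import *
np.set_printoptions(precision=2,suppress=True)
def F(n=6):
    a=[]
    for _ in range(n): robot.hold(.02);a.append(robot.get_wrist_force())
    return RC.T@np.mean(a,0)
y=22.4
while y<60:
    y+=.3
    robot.line_to(fw([-61,y,119]),feed=5)
    f=F(5);p=inv(robot.get_tool_pos())
    print(round(y,1),p,f)
    if -f[1]>11.5 or (y>30): break
print(robot.get_clock())
```

```text
22.7 [-61.02  22.71 118.97] [-0.11 -0.06  0.2 ]
23.0 [-61.02  22.86 119.01] [-0.1  -0.88 -0.24]
23.3 [-61.02  22.91 119.01] [ 0.04 -2.71  0.27]
23.6 [-61.03  22.98 119.01] [ 0.05 -5.53 -0.45]
23.9 [-61.01  23.01 119.03] [ 0.17 -6.2  -0.35]
24.2 [-61.04  22.97 119.03] [ 0.29 -6.39 -0.14]
24.5 [-61.03  23.02 119.05] [ 0.6  -8.09 -0.19]
24.8 [-61.03  23.07 119.06] [ 0.32 -8.63 -0.28]
25.1 [-61.05  23.12 119.03] [ 0.36 -9.12 -0.14]
25.4 [-61.04  23.15 119.04] [  0.19 -10.28  -0.5 ]
25.7 [-61.06  23.18 119.06] [  0.6  -10.93  -0.53]
26.0 [-61.05  23.22 119.06] [ -0.1  -11.43  -0.81]
26.3 [-61.06  23.27 119.07] [  0.53 -12.39  -0.6 ]
30.6583
```

Run:
```python
from bench import robot
from h import *
np.set_printoptions(precision=2,suppress=True)
def F(n=6):
    a=[]
    for _ in range(n): robot.hold(.02);a.append(robot.get_wrist_force())
    return RC.T@np.mean(a,0)
y=26.3
for i in range(12):
    f=F(8); print(round(y,1),inv(robot.get_tool_pos()),f,round(robot.get_clock(),2))
    if -f[1]<13.3: y+=.2; robot.line_to(fw([-61,y,119]),feed=5)
```

```text
26.3 [-61.07  23.24 119.07] [  0.42 -12.34  -0.45] 30.79
26.5 [-61.06  23.28 119.07] [  0.52 -13.15  -0.4 ] 31.18
26.7 [-61.03  23.27 119.08] [  0.68 -13.75  -0.78] 31.56
26.7 [-61.04  23.27 119.08] [  0.36 -13.56  -0.58] 31.69
26.7 [-61.04  23.27 119.1 ] [  0.53 -13.45  -0.49] 31.82
26.7 [-61.08  23.32 119.05] [  0.26 -13.56  -0.35] 31.96
26.7 [-61.04  23.28 119.08] [  0.44 -13.69  -0.6 ] 32.09
26.7 [-61.05  23.3  119.08] [  0.43 -13.67  -0.42] 32.23
26.7 [-61.06  23.29 119.07] [  0.45 -13.08  -0.76] 32.36
26.9 [-61.09  23.3  119.07] [  0.25 -13.96  -0.42] 32.74
26.9 [-61.05  23.3  119.07] [  0.64 -13.83  -0.04] 32.88
26.9 [-61.06  23.33 119.07] [  0.66 -13.94  -0.67] 33.01
```

Run:
```python
from bench import robot
from h import *
np.set_printoptions(precision=2,suppress=True)
for y in (25,23,21,10,-10): 
    robot.line_to(fw([-61,y,119]),feed=8 if y>15 else 40); print(inv(robot.get_tool_pos()),RC.T@robot.get_wrist_force())
robot.line_to(fw([-61,-10,260]),feed=120)
robot.move_ptp(fw([-61,-10,300]),[180,0,YAW+90])
robot.hold(.3)
W=robot.camera_info('wrist');im=robot.grab_frame('wrist');cv2.imwrite('pics/w6.png',im[:,:,::-1])
np.save('w6.npy',W,allow_pickle=True)
for n in('side','scene'):cv2.imwrite(f'pics/{n}6.png',robot.grab_frame(n)[:,:,::-1])
a=cv2.imread('pics/side6.png')[150:260,180:300]; cv2.imwrite('pics/s6c.png',cv2.resize(a,None,fx=5,fy=5,interpolation=cv2.INTER_CUBIC))
print(robot.get_clock())
```

```text
[-61.03  23.25 119.04] [ 0.   -8.69 -0.35]
[-61.01  22.99 119.  ] [-0.7  -3.35  0.59]
[-60.96  21.48 119.  ] [-0.33  0.18 -0.03]
[-60.98   9.56 119.05] [ 0.31 -0.13  0.39]
[-61.   -10.04 118.98] [-0.16  0.85  0.21]
37.325
```

View pics/w6.png

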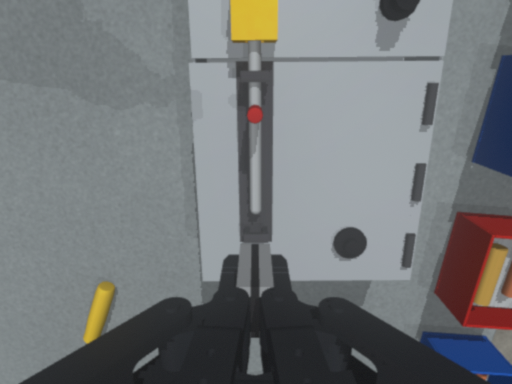

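View pics/s6c.png

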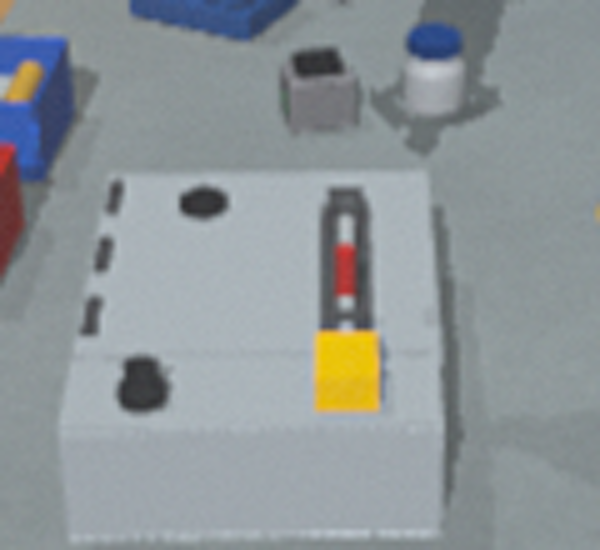

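View pics/scene6.png

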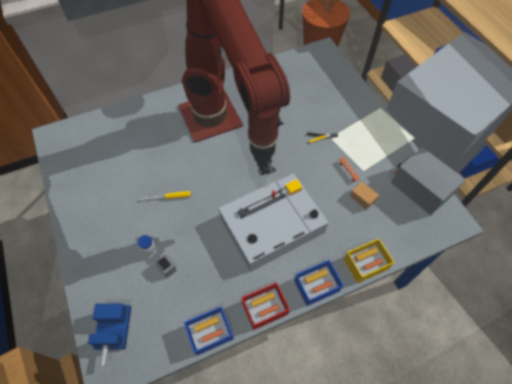

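Run:
```python
from bench import robot
from h import *
np.set_printoptions(precision=2,suppress=True)
W=np.load('w6.npy',allow_pickle=True).item()
print('knob',inv(onz(W,(255,114),142)),'tail',inv(onz(W,(255,213),104)),'keeper face',inv(onz(W,(254,40),117)))
a,b=[cv2.imread(f'pics/scene{i}.png').astype(int) for i in (0,6)]
for n,(x,y) in dict(driver=(165,195),pliers=(321,137),bus=(349,170),jar=(146,243),relay=(165,265),carton=(365,195),gland=(314,214)).items():
    print(n,abs(a-b)[y-10:y+10,x-12:x+12].max(2).mean().round(1))
robot.close_job()
```

```text
knob [-61.22  42.69 142.  ] tail [-61.23 -63.19 104.  ] keeper face [-62.07 103.15 117.  ]
driver 4.5
pliers 3.8
bus 4.3
jar 18.7
relay 10.3
carton 4.2
gland 5.0
the job is handed in; nothing more can be done
```

The lid is shut, the bolt is pressed home in the keeper and released, and the job is handed in at about 37 s of the 70 s allowed. No verdict was reported, so what follows is from my own measurements.

- **Lid:** I closed it with the shut fingers along the hinge arc in about 5 s, then pressed it onto its stop with about 9 to 10 N. The fingertips ended at 90.1 mm, against the 90 mm expected, and the side view showed the lid flush with the strip.
- **Bolt:** I pushed the knob from behind until the bolt met a springy stop. I then stepped the push up to about 13.5 to 14 N and held it there for over a second. Taking off the 4 N drag leaves about 10 N on the buffer. The first push stopped automatically on a rise of 8 N.
- **After letting go:** The knob had moved about 43 mm from its start, so the tip is roughly 26 mm inside the keeper's mouth. The drag should hold the bolt against the buffer; I could not measure that force after release.
- **Loose items:** The before and after pictures show little change. The jar and relay areas differ more, at 18.7 and 10.3 grey levels against about 4 to 5 for the rest. I put that down to the arm's and lid's changed shadows, and the arm never went near either.

**Disagreements:**
- While pressing, the bolt yielded only about 0.3 mm for the last 6 N. That is stiffer than the roughly 8 N per mm given.
- After the automatic stop the arm slackened and drifted about 1 mm, so I finished the pressing in small position steps.
- The first descent onto the lid did not trip its 3 N stop. The hinge force was low, and the lid simply began closing.

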